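Fit the keyed output shaft into the mixer gearbox and hold it home

TASK

Take the keyed steel shaft out of the wooden block, put its lower end into the upright bore of the blue mixer gearbox and turn it until the key slips into the keyway. Keep pushing until the shaft's collar has squeezed the brass seal ring down and sits fully home on the hub face. Finish like that, still gripping the shaft and pressing it home against the spring so that I can tighten the grub screw, and leave the pliers, the yellow screwdriver and the filler tub where they lie.

Things in the scene. Friction and masses are not known exactly. Their poses are not given: they have to be found in the camera images.
- shaft: Loose steel shaft, 111 mm long, 0.25 to 0.5 kg, upright in the wooden block. Origin: centre of its lower end; own z runs up the shaft, own +x is the side of the key (and of the open slot in its upper end). Lower part 25 mm in diameter, its nose tapered to 19 mm over the first 4 mm; collar 51 mm in diameter from 48 to 56 mm above the origin; upper end 25 mm in diameter from 56 to 111 mm.
- key_end (a point): Lower end of the dark key, 12 mm above the shaft's lower end and 14.5 mm out from the axis. The key is 8 mm wide, reaches 16.5 mm from the axis and runs from here up to 46 mm above the shaft's lower end; its lower end is rounded (4 mm radius). The bare 12 mm below it enter the bore first; the key then rests on the hub face until it stands over the keyway.
- shaft_grip (a point): Where to grip: on the axis of the plain upper end (25 mm in diameter), 88 mm above the shaft's lower end and 23 mm below its top; fingertips 19 mm lower still clear the collar by 13 mm. Axes as shaft.
- shaft_shoulder (a point): Point on the shaft's axis at the underside of its collar, 48 mm above the shaft's lower end; axes as shaft. It meets hub_face when the shaft is fully home.
- stand: Fixed wooden block, 85 x 85 x 30 mm, with a round recess 28 mm wide and 10 mm deep in the middle of its top, in which the shaft's lower end stands (on the recess floor, 20 mm above the table). Origin: centre of its underside.
- gearbox: Fixed blue gearbox lying on its side, body about 112 x 138 mm and 70 mm high, cover and seal to 79 mm. Origin: on the table under the axis of the upright hollow output shaft (the hub); the input side with the round motor flange lies towards own +y and +x, up to 95 mm from the origin.
- hub_face (a point): Centre of the bore's mouth on the hub's flat upper face, 110 mm above the table. Own z points up, own +x to the keyway. Bore 27 mm in diameter, over 60 mm deep; keyway 10 mm wide, reaching 17.5 mm from the axis, open at the top; hub neck 41 mm in diameter. The hub cannot turn (self-locking worm gear), so the shaft must be turned.
- seal_ring (a joint): Brass seal ring, 55 mm outside and 43 mm inside diameter, that slides on the hub neck on a spring: 0 = up, its top 5 mm above the hub face; 0.005 = pressed level with the hub face. The spring pushes up with 7 N at 0 and 12 N at 0.005, more than the shaft weighs, so a shaft let go rises again.
- filler_tub: Bystander: round plastic tub with blue lid, 69 mm wide, 56 mm high. Origin: centre of its underside.
- driver_yellow: Bystander: yellow-handled screwdriver lying on the table, 206 mm long, 30 mm thick. Origin: under its middle.
- pliers: Bystander: blue-handled pliers lying on the table, 177 mm long, 52 mm wide, 13 mm high. Origin: under the middle.
Mind the look-alikes: they are no part of the job. Leave any green look-alike of the stand alone.

How it is judged:
By the outcome, as a careful person would: the job done as asked, in the order asked, and still so for the second after the job is handed in, while the arm keeps its last pose, push and grip.
It also fails if it takes over 42 s, if anything falls off the work surface, if the arm or the gripper's body presses on something with over 40 N, if the wrist force passes 120 N, or if a joint passes its speed limit or range.

ROBOT

A 7-joint arm with a two-finger parallel gripper is mounted at the origin on a cart in front of the work surface, level with it; the furniture and walls round the work are solid. World frame = base frame: x ahead of the robot, y to its left, z up, the work surface at z = 0. Lengths are in mm, angles in rad, forces in N, time in s.
With the tool pointing down it reaches from about 425 to 825 mm from the base axis. Payload 3.6 kg.
Tool frame: the origin (TCP) lies midway between the tips of the shut fingers; the grasp point (between the pads) lies 19 mm behind it (robot.grip_point_offset is the distance from the TCP to the grasp point, in mm); z points along the fingers, y is the line along which they close (so a half turn about z gives the same grasp; the last joint's range is limited). The gripper opens to 85 mm and grips with 20 to 120 N. Pads are 22 mm wide; open, the fingers measure 114 mm over their backs; the gripper's body (76 mm by 85 mm) begins 54 mm behind the grasp point. The pads swing forward as they close: fully open they stand 13 mm farther back than shut.
Start: joints at [-1.224, 0.615, -0.013, 1.423, 0.008, 1.103, -0.04], TCP at [237.317, 605.098, 231.297] pointing down, gripper open.
Joint ranges: [-3.12, 3.12], [-0.3, 2.06], [-1.34, 1.32], [0.26, 2.42], [-1.36, 4.5], [0.01, 1.98], [-2.84, 2.84]. Speed limits (rad/s): [2.79, 2.79, 3.14, 3.14, 3.14, 3.14, 3.14].

INTERFACE

Orientations are given as a unit quaternion [w, x, y, z].
In Python, from workcell import robot gives the robot as it stands.
- The arm moves only by the tool jog_arm, never from a script. Its argument "steps" is a list of rows, each a list of 6 numbers: the shift along the tool's x, y, z as a fraction of full scale, then the turn, a rotation vector about the tool's x, y, z as a fraction of full scale. In form: [[dx, dy, dz, wx, wy, wz], ...]. A call has 1 to 20 rows; each row is the pose to reach, as a shift and turn from the pose commanded when the call began, along the tool's axes at that moment, turning the shorter way round; what a row does not reach only later rows make up. Full scale, the value 1, is 300 mm for a shift and pi rad for a turn. A row lasts 1/10 s, in which the tool goes at most 50 mm and 8.59 degrees, less where a joint would pass 70% of its speed; a pose out of reach is approached as far as the arm can. A call with a number of a shift or a turn outside -1 to 1 is refused whole. A call with a gripper value outside its range is refused whole. "grip" is the opening, from 0 (shut) to 1 (fully open), set as the call begins (left out, the last holds). The fingers move at their own pace and stop on an object; "squeeze" is the grip in N (left out, the last holds). Time passes only in rows, so rows that repeat a pose let the fingers close. It gives the time, the measured TCP pose, the force, the opening and the grip force at its end, in the units of the state.
- robot.get_obs(): the state, without advancing time (a new reading comes with each control period).
- robot.get_image(name): name is "side" or "top" or "wrist"; returns a dict with "frame" (420x560x3 uint8, red, green, blue), "range_z" (420x560 float32, mm along the optical axis (not along the pixel's ray), 0 where there is no reading), "mtx" (3x3 intrinsics, pixels), "R" (3x3) and "t" (3): a world point X has camera coordinates R X + t. Camera axes: x right, y down, z forward; pixel columns grow to the right and rows downward; lengths in mm; the calibration is good to about 2 mm. A picture is of the moment at which its call begins.
- robot.hand_in(): hands the job in; it is judged then, once.
The state is a dict: "t": time; "joint_positions": joint angles; "dq": joint speeds; "effort": joint torques, N m; "eef_pos": TCP position; "orientation": TCP orientation; "force": force on the tool from outside, world axes, zero at the start; "moment": the same for the moment, N m; "gripper_width": finger opening in mm; "finger_force": force on a finger pad.
Only numpy, scipy, OpenCV 4.12 (cv2) and the standard library are available. Lean on these libraries where they do the work, as an engineer would, in place of code of your own. Each camera call takes 0.05 s, during which the arm holds its last target. There are 200 camera calls.

## Working session

There is one attempt and no reset: what is moved stays moved. The work goes in short steps, Python scripts to look and compute and a tool call to move; the robot and the scene stay as the last step left them, time stands still between calls to the robot, and variables do not carry over. Pictures are saved under pics/ and viewed, at most 10 in all, crops included, and the job is handed in when it is done.

Besides the shell and the picture viewer there is one more tool, called by a JSON object that holds its "api" and its "payload". jog_arm: Moves the arm, as the interface text tells. Its arguments: {"type":"object","properties":{"steps":{"type":"array","items":{"type":"array","items":{"type":"number","minimum":-1,"maximum":1}}},"grip":{"type":"number"},"squeeze":{"type":"number"}},"required":["steps"]}

```bash
mkdir -p pics
cat > h.py <<'E'
import numpy as np,cv2
from workcell import robot
def grab(n):
    im=robot.get_image(n); np.savez(f'{n}.npz',**im); return im
def load(n): return dict(np.load(f'{n}.npz'))
def cloud(im):
    z=im['range_z'];h,w=z.shape;v,u=np.mgrid[:h,:w]
    K=im['mtx'];c=np.stack([(u-K[0,2])/K[0,0]*z,(v-K[1,2])/K[1,1]*z,z],-1)
    P=(c-im['t'])@im['R']; P[z==0]=np.nan
    return P
E
python3 - <<'E'
from h import *
print(robot.get_obs())
a=[grab(n) for n in('side','top')]
for i,n in zip(a,('side','top')): print(n,i['mtx'].tolist(),(-i['R'].T@i['t']).tolist(),i['R'].tolist()); cv2.imwrite(f'pics/{n}.png',i['frame'][...,::-1])
E
```

```text
{'t': 0.0, 'joint_positions': array([-1.22353817,  0.61593778, -0.01266078,  1.42494229,  0.0080827 ,
        1.10340891, -0.04038981]), 'dq': array([-5.11157753e-04, -5.68024874e-04,  9.48500216e-06,  7.91611715e-04,
        2.12736743e-04, -1.25423867e-03,  8.06518175e-04]), 'effort': array([-1.92737157e-04, -4.69207621e+01,  2.59465529e-01, -1.71028662e+01,
        1.00390412e-02,  9.69042478e-03, -2.40302098e-07]), 'eef_pos': array([237.00309726, 604.40442192, 230.11160613]), 'orientation': array([-2.46473309e-04,  1.85741228e-01,  9.82597804e-01, -1.30042633e-03]), 'force': array([-0.04445796, -0.21917059, -0.40169682]), 'moment': array([-0.0152444 ,  0.00223041,  0.01465217]), 'finger_force': 0.0, 'gripper_width': 85.44557546580431}
side [[496.12290783162865, 0.0, 280.39077707715734], [0.0, 496.12290783162865, 211.86596997233124], [0.0, 0.0, 1.0]] [433.0089858667078, -1015.7223639543014, 820.2792597288276] [[0.9947429015442842, -0.10228727435003702, 0.0048860345167251506], [-0.06322127393006295, -0.6509614219409428, -0.7564735935029627], [0.08055824197385589, 0.7521878360161551, -0.6540059854461695]]
top [[381.6135018530436, 0.0, 289.197536991884], [0.0, 381.6135018530436, 210.60592619756906], [0.0, 0.0, 1.0]] [401.719275473916, -213.11302385895533, 952.0146787089901] [[-0.016303498272907665, -0.9997694680842143, -0.013971636649758638], [-0.9888767115659691, 0.01818885246225918, -0.14762118739727526], [0.14784128403981273, 0.011409484331631838, -0.9889452858478806]]
```

View pics/side.png

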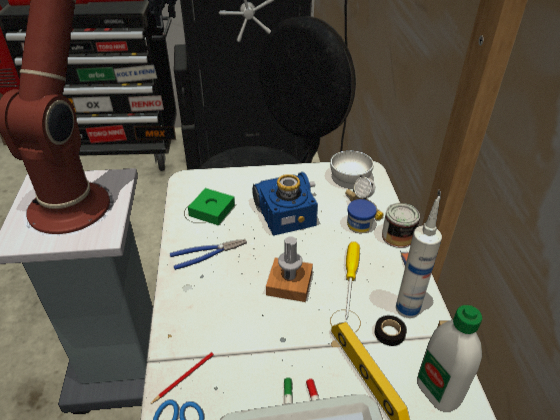

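View pics/top.png

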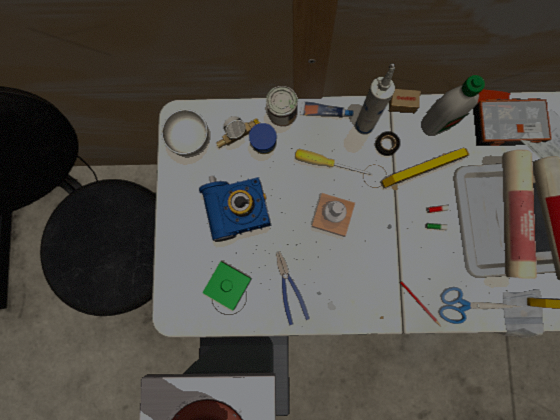

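The side view shows the shaft at about (290,258) and the hub at (288,185). In the top view they are at about (335,211) and (240,203). Next I'll measure both from the depth data and zoom in.

Run:
```python
from h import *
def circ(P,m):
    p=P[m][:,:2]; A=np.c_[2*p,np.ones(len(p))]; s=np.linalg.lstsq(A,(p**2).sum(1),rcond=None)[0]
    return s[:2].round(1),round(float(np.sqrt(s[2]+s[0]**2+s[1]**2)),1),len(p)
tiles=[]
for n,boxes in(('side',[(255,225,75,75),(250,165,75,75)]),('top',[(300,175,70,70),(200,165,75,75)])):
    im=load(n);P=cloud(im)
    for k,(x,y,w,h) in enumerate(boxes):
        Q=P[y:y+h,x:x+w].reshape(-1,3)
        ok=np.isfinite(Q[:,2])
        z=Q[:,2]
        print(n,k,'hist',[(int(b),int(c)) for c,b in zip(*np.histogram(z[ok],np.arange(0,150,5)))if c>4])
        for lo,hi in ([(125,140),(72,80),(25,33)],[(112,120),(106,112.5),(66,72),(75,82)])[k]:
            m=ok&(z>lo)&(z<hi)
            if m.sum()>5: print(lo,hi,m.sum(),'mean',Q[m].mean(0).round(1),'min',Q[m].min(0).round(),'max',Q[m].max(0).round(), 'mid',((Q[m].min(0)+Q[m].max(0))/2).round(1))
        tiles.append(cv2.resize(im['frame'][y:y+h,x:x+w,::-1],(380,290),interpolation=cv2.INTER_CUBIC))
cv2.imwrite('pics/z.png',np.vstack([np.hstack(tiles[:2]),np.hstack(tiles[2:])]))
```

```text
side 0 hist [(0, 1963), (5, 137), (10, 108), (15, 115), (20, 95), (25, 510), (30, 484), (35, 20), (40, 21), (45, 17), (50, 11), (65, 15), (70, 88), (75, 160), (80, 25), (85, 23), (90, 23), (95, 19), (100, 23), (105, 25), (110, 25), (115, 18), (120, 24), (125, 30), (130, 71)]
125 140 101 mean [ 528.8 -311.6  130.6] min [ 518. -322.  125.] max [ 541. -297.  134.] mid [ 529.1 -309.7  129.5]
72 80 236 mean [ 527.9 -318.3   75.8] min [ 504. -337.   72.] max [ 553. -290.   80.] mid [ 528.7 -313.3   75.9]
25 33 968 mean [ 527.4 -316.3   29.8] min [ 477. -363.   25.] max [ 581. -149.   33.] mid [ 529.  -256.1   29. ]
side 1 hist [(0, 1526), (5, 93), (10, 78), (15, 96), (20, 88), (25, 88), (30, 97), (35, 119), (40, 110), (45, 109), (50, 113), (55, 121), (60, 154), (65, 391), (70, 401), (75, 385), (80, 105), (85, 17), (90, 63), (95, 41), (100, 30), (105, 92), (110, 122), (115, 48), (130, 33)]
112 120 119 mean [548.7 -97.3 114.8] min [ 523. -121.  112.] max [576. -67. 118.] mid [549.5 -93.6 115.3]
106 112.5 138 mean [550.3 -91.7 109.5] min [ 523. -122.  106.] max [574. -67. 112.] mid [548.6 -94
[... 699 characters left out ...]
.6 -309.3   29.3]
top 1 hist [(0, 1383), (5, 21), (10, 16), (15, 6), (20, 14), (25, 34), (30, 29), (35, 27), (40, 62), (45, 58), (50, 81), (55, 91), (60, 154), (65, 821), (70, 756), (75, 588), (80, 173), (85, 5), (90, 24), (95, 10), (100, 18), (105, 71), (110, 172), (115, 89)]
112 120 188 mean [549.6 -94.  114.9] min [ 523. -121.  112.] max [576. -67. 119.] mid [549.7 -93.7 115.7]
106 112.5 157 mean [549.2 -93.4 110.2] min [ 524. -120.  106.] max [576. -66. 112.] mid [550.2 -93.5 109.4]
66 72 1255 mean [543.3 -61.9  69.4] min [ 475. -155.   66.] max [615.   3.  72.] mid [545.1 -76.1  69. ]
75 82 716 mean [547.3 -96.6  78.4] min [ 505. -151.   75.] max [607.  -8.  82.] mid [556.2 -79.8  78.5]
```

View pics/z.png

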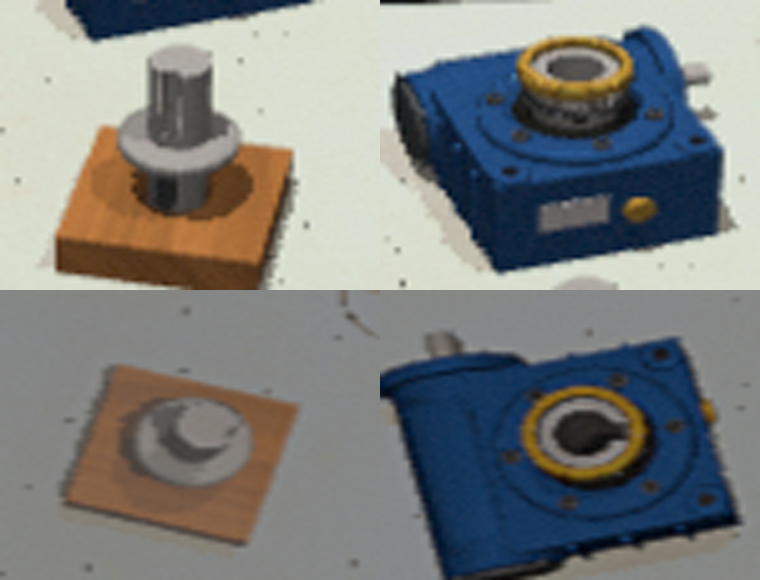

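The zoom shows the key facing the side camera, slightly to its left, at a yaw of about -118°. The keyway points to the right in the top view, towards about -y. The shaft axis is near (529,-310) with its top at z=131. The hub is near (549.6,-93.8). I'll move to a point above the shaft in legs.

```bash
cat >> h.py <<'E'
from scipy.spatial.transform import Rotation as Ro
def pose():
    o=robot.get_obs(); q=o['orientation']; return o,o['eef_pos'],Ro.from_quat([q[1],q[2],q[3],q[0]])
def vert(yaw): # tool down, tool y at azimuth yaw (deg)
    a=np.deg2rad(yaw); y=np.array([np.cos(a),np.sin(a),0]); z=np.array([0,0,-1.]); return Ro.from_matrix(np.c_[np.cross(y,z),y,z])
def rel(p,yaw,p0=None,R0=None):
    if p0 is None: _,p0,R0=pose()
    s=R0.inv().apply(np.array(p)-p0)/300; w=(R0.inv()*vert(yaw)).as_rotvec()/np.pi
    print('rel',np.r_[s,w].round(4).tolist())
def az(R): y=R.as_matrix()[:,1]; return np.degrees(np.arctan2(y[1],y[0]))
E
python3 - <<'E'
from h import *
o,p,R=pose()
pts=[([237,604,231],68.6),([430,430,260],44),([590,215,280],20),([600,-60,285],-10),([520,-260,285],-30)]
for (a,ya),(b,yb) in zip(pts,pts[1:]): rel(b,yb,np.array(a),vert(ya))
E
```

```text
rel [-0.8106, -0.3053, -0.0967, 0.0, 0.0, 0.1367]
rel [-0.886, -0.1142, -0.0667, 0.0, 0.0, 0.1333]
rel [-0.8728, -0.2822, -0.0167, 0.0, 0.0, 0.1667]
rel [-0.7028, -0.1468, 0.0, 0.0, 0.0, 0.1111]
```

{"api": "jog_arm", "payload": {"steps": [[-0.81,-0.305,-0.1,0,0,0.137],[-0.81,-0.305,-0.1,0,0,0.137],[-0.81,-0.305,-0.1,0,0,0.137],[-0.81,-0.305,-0.1,0,0,0.137],[-0.81,-0.305,-0.1,0,0,0.137],[-0.81,-0.305,-0.1,0,0,0.137],[-0.81,-0.305,-0.1,0,0,0.137]], "grip": 1}}

```text
t: 0.8
eef_pos: [432.8, 428.3, 261.3]
orientation: [0.001, 0.394, 0.919, -0.0]
force: [-0.5, -0.5, -0.0]
gripper_width: 85.3
finger_force: 0.0
```

{"api": "jog_arm", "payload": {"steps": [[-0.886,-0.114,-0.067,0,0,0.133],[-0.886,-0.114,-0.067,0,0,0.133],[-0.886,-0.114,-0.067,0,0,0.133],[-0.886,-0.114,-0.067,0,0,0.133],[-0.886,-0.114,-0.067,0,0,0.133],[-0.886,-0.114,-0.067,0,0,0.133],[-0.886,-0.114,-0.067,0,0,0.133]]}}

```text
t: 1.5
eef_pos: [590.8, 214.2, 280.9]
orientation: [0.0, 0.575, 0.818, -0.001]
force: [-0.2, 0.5, 1.2]
gripper_width: 85.1
finger_force: 0.0
```

{"api": "jog_arm", "payload": {"steps": [[-0.873,-0.282,-0.017,0,0,0.167],[-0.873,-0.282,-0.017,0,0,0.167],[-0.873,-0.282,-0.017,0,0,0.167],[-0.873,-0.282,-0.017,0,0,0.167],[-0.873,-0.282,-0.017,0,0,0.167],[-0.873,-0.282,-0.017,0,0,0.167],[-0.873,-0.282,-0.017,0,0,0.167],[-0.873,-0.282,-0.017,0,0,0.167]]}}

```text
t: 2.3
eef_pos: [599.9, -54.7, 285.8]
orientation: [-0.002, 0.765, 0.644, 0.001]
force: [1.1, 0.5, 0.2]
gripper_width: 85.5
finger_force: 0.0
```

Run:
```python
from h import *
o,p,R=pose();print(o['t'],p,az(R),o['joint_positions'].round(2))
im=grab('wrist');cv2.imwrite('pics/w1.png',im['frame'][...,::-1])
c=-im['R'].T@im['t'];print(c,im['R'].tolist(),im['mtx'].tolist())
rel([520,-260,285],-30)
```

```text
2.3 [599.92385543 -54.74023785 285.82659987] -9.816468756514887 [-0.19  0.52  0.41  1.49 -0.22  1.18  0.08]
[613.1025734   18.60092578 428.37380191] [[0.985375286970293, -0.17039004964561413, -0.0016657760893209995], [-0.16249631587485744, -0.942577995511396, 0.291790455129737], [-0.0512883140229152, -0.2872524209810697, -0.9564808181480708]] [[307.61310101527664, 0.0, 282.50023012803814], [0.0, 307.61310101527664, 204.84356877601863], [0.0, 0.0, 1.0]]
rel [-0.722, -0.1471, 0.0004, -0.0008, -0.001, 0.1127]
```

View pics/w1.png

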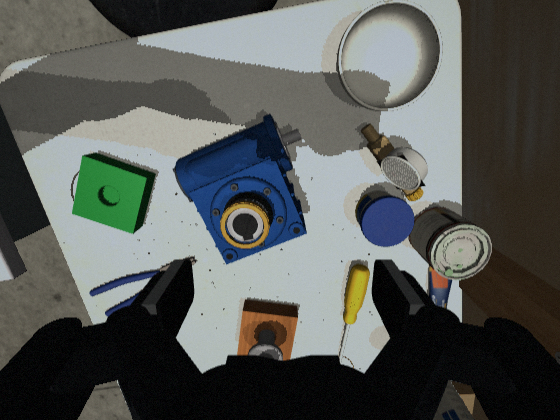

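The wrist view shows the hub at about (245,224), with the keyway opening downward at about (248,241). I'll compute the keyway azimuth and hub centre, then move over the shaft with the camera side facing it.

```bash
cat >> h.py <<'E'
def plane(im,z):
    h,w=im['range_z'].shape; v,u=np.mgrid[:h,:w]; K=im['mtx']
    d=np.stack([(u-K[0,2])/K[0,0],(v-K[1,2])/K[1,1],np.ones((h,w))],-1)@im['R']; c=-im['R'].T@im['t']
    return c+d*((z-c[2])/d[...,2])[...,None]
def cen(im,box,lo,hi):
    x,y,w,h=box; Q=cloud(im)[y:y+h,x:x+w].reshape(-1,3); m=(Q[:,2]>lo)&(Q[:,2]<hi); Q=Q[m]
    return ((Q.min(0)+Q.max(0))/2).round(1),cv2.minEnclosingCircle(Q[:,:2].astype('f4'))
E
python3 - <<'E'
from h import *
im=load('wrist')
print('ring',cen(im,(200,180,90,90),113,119),'face',cen(im,(200,180,90,90),107,112))
for n,c in(('wrist',(549.7,-93.8)),('top',(549.7,-93.8)),('side',(549.7,-93.8))):
    im=load(n);P=cloud(im);L=plane(im,110)[...,:2]-np.array(c);r=np.hypot(*np.moveaxis(L,-1,0));a=np.degrees(np.arctan2(L[...,1],L[...,0]))
    g=im['frame'].astype(float).mean(2)
    m=r<19.5
    deep=m&(P[...,2]<103)
    k=deep&(r>14.5)&(r<17.5)
    print(n,m.sum(),'deep centroid',L[deep].mean(0).round(1),'kw',np.c_[a[k],r[k],g[k]].round(0).tolist()[:14], 'dir',np.degrees(np.arctan2(*(L[k].mean(0)[::-1]))) if k.any() else 0)
    b=(r>14.5)&(r<17.5); idx=np.argsort(a[b]); print([(int(x),int(y)) for x,y in zip(a[b][idx],g[b][idx])])
E
```

```text
ring (array([550.8, -92.1, 114.6]), ((551.1094970703125, -91.94536590576172), 26.738357543945312)) face (array([551. , -91.4, 109.5]), ((551.1704711914062, -92.5123291015625), 27.82380485534668))
wrist 918 deep centroid [1.2 0.8] kw [[85.0, 15.0, 98.0], [81.0, 15.0, 92.0], [77.0, 15.0, 87.0], [73.0, 15.0, 86.0], [69.0, 15.0, 92.0], [65.0, 16.0, 98.0], [99.0, 15.0, 85.0], [64.0, 15.0, 28.0], [60.0, 15.0, 40.0], [56.0, 15.0, 79.0], [53.0, 16.0, 94.0], [109.0, 15.0, 89.0], [51.0, 15.0, 26.0], [47.0, 15.0, 67.0]] dir 56.97396016734893
[(-177, 152), (-176, 160), (-175, 165), (-173, 149), (-172, 157), (-171, 161), (-168, 156), (-167, 160), (-165, 170), (-165, 153), (-163, 157), (-161, 164), (-159, 154), (-157, 161), (-156, 157), (-155, 170), (-154, 157), (-152, 163), (-151, 156), (-149, 170), (-148, 156), (-146, 168), (-146, 162), (-143, 158), (-143, 167), (-140, 106), (-140, 165), (-137, 159), (-137, 177), (-134, 162), (-132, 160), (-131, 167), (-129, 162), (-127, 171), (-125, 166), (-124, 157), (-122, 167), (-120, 162), (-118, 171), (-116, 168), (-115, 143), (-114, 177), (-113, 160), (-1
[... 2723 characters left out ...]
5), (64, 120), (67, 131), (73, 86), (75, 120), (82, 112), (90, 111), (98, 115), (106, 125), (109, 110), (117, 111), (124, 119), (129, 104), (135, 121), (141, 109), (146, 123), (153, 119), (160, 115), (163, 123), (170, 125), (178, 126)]
side 129 deep centroid [-0.8 -4.4] kw [] dir 0
[(-173, 161), (-171, 161), (-158, 155), (-142, 157), (-136, 126), (-122, 134), (-114, 119), (-106, 122), (-98, 124), (-89, 124), (-80, 120), (-72, 119), (-65, 143), (-51, 143), (-34, 165), (-18, 173), (-5, 174), (8, 172), (24, 175), (39, 169), (46, 157), (60, 160), (68, 166), (76, 160), (84, 158), (93, 159), (101, 161), (109, 155), (123, 161), (130, 154), (145, 167), (159, 165), (161, 168), (174, 163), (174, 169)]
```

{"api": "jog_arm", "payload": {"steps": [[-0.4,-0.11,0,0,0,0.11],[-0.4,-0.11,0,0,0,0.11],[-0.4,-0.11,0,0,0,0.11],[-0.4,-0.11,0,0,0,0.11],[-0.4,-0.11,0,0,0,0.11]]}}

```text
t: 2.85
eef_pos: [547.4, -168.0, 286.2]
orientation: [-0.001, 0.864, 0.503, 0.001]
force: [-0.1, 0.7, 0.1]
gripper_width: 85.6
finger_force: 0.0
```

Run:
```python
from h import *
o,p,R=pose();print(o['t'],p,az(R),o['joint_positions'].round(2))
im=grab('wrist');cv2.imwrite('pics/w2.png',cv2.resize(im['frame'][180:400,160:420,::-1],None,fx=2.6,fy=2.6))
```

```text
2.85 [ 547.40803463 -167.98595129  286.23566476] -29.608003804645858 [-0.06  0.48  0.51  1.58 -0.25  1.15 -0.01]
```

View pics/w2.png

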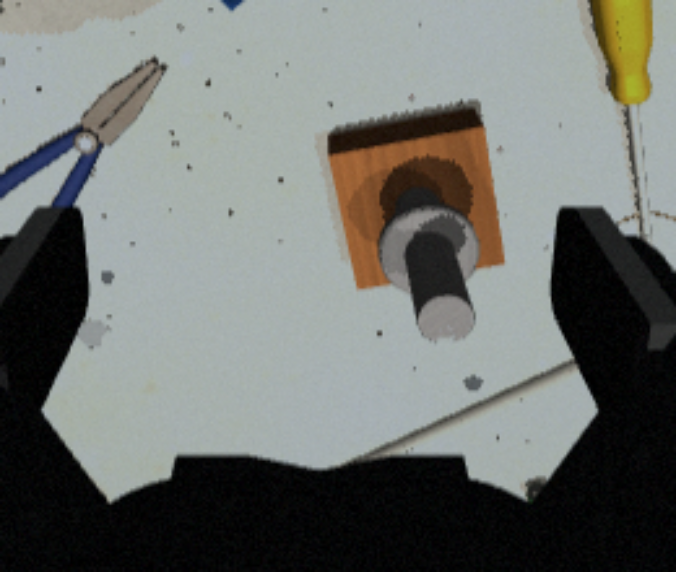

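The close wrist view shows the shaft top at crop (445,318), with a small notch at its lower rim at about (440,340). That is on the far side, roughly -y. I'll work out the key azimuth from the slot in the wrist view and from the dark key in the side view.

Run:
```python
from h import *
im=load('wrist');P=cloud(im)
print('top',cen(im,(290,270,70,60),128,134),'collar',cen(im,(290,240,70,60),74,79))
L=plane(im,131)[...,:2]; Q=P[270:330,290:360].reshape(-1,3); Q=Q[(Q[:,2]>128)&(Q[:,2]<134)]; print(len(Q),Q.mean(0),Q.min(0),Q.max(0))
g=im['frame'].astype(int).mean(2).astype(int)
# top face pixels: cluster with brightness
m=(P[...,2]>127)&(P[...,2]<135)&(abs(L[...,0]-530)<25)&(abs(L[...,1]+310)<25)
v,u=np.where(m);print(u.min(),u.max(),v.min(),v.max())
print(g[v.min()-2:v.max()+4,u.min()-2:u.max()+3])
c,rad=cen(im,(290,270,70,60),128,134)[1]; print(c,rad)
D=L-np.array((529.8,-309.5));r=np.hypot(*np.moveaxis(D,-1,0));a=np.degrees(np.arctan2(D[...,1],D[...,0]))
b=(r>7)&(r<11.5);i=np.argsort(a[b]);print([(int(x),int(y)) for x,y in zip(a[b][i],g[b][i])])
s=load('side');gs=s['frame'].mean(2).astype(int)
print(gs[262:282:2,278:304])
K=s['mtx']
def px(X): c=s['R']@X+s['t'];return (K@c/c[2])[:2]
for yaw in range(-150,-80,10):
    t=np.deg2rad(yaw); print(yaw,[px(np.array([529.5+16*np.cos(t),-310+16*np.sin(t),z])).round(1).tolist() for z in (34,50)])
print(px(np.array([529.5,-310,34])),px(np.array([529.5,-310,50])))
```

```text
top (array([ 530.3, -309. ,  130. ]), ((530.3262939453125, -308.9618225097656), 13.177824974060059)) collar (array([ 530.3, -306.8,   76.4]), ((530.3720703125, -307.8236389160156), 25.159534454345703))
328 [ 530.75150536 -307.49472803  130.09864652] [ 518.14051679 -322.13889881  128.0708726 ] [ 542.39736611 -295.78475516  131.88404111]
320 342 291 310
[[ 29  28  28  28  30  29  29  35  28  28  31  28  29  32  34  34  33  31
   33  32  44 172 173 172 172 172 172]
 [ 33  28  29  30  29  30  30  29  32  32  27  33  31  34  32  31  31  31
   29  35  36 131 172 172 172 175 171]
 [ 30  25  27  29  29  33  31  31  30  29  29  29  34  27  32  31  31  31
   33  31  38  83 173 172 173 175 172]
 [ 46  28  27  28  33  28  28  31  32  28  33  30  29  26  30  25  34  34
   32  33  29  47 170 174 173 172 172]
 [ 86  26  28  28  26  30  31  29  30  32  42  43  46  76  75  70  52  44
   29  28  31  32 128 171 174 174 174]
 [ 97  31  31  28  29  27  30  28  59  87 114 120 116 120 124 121 124 115
   89  53  33  30  98 171 170 173 174]
 [123  31  29  26  30  28  44  82 119 125 138 135 136 136 141 137 14
[... 4950 characters left out ...]
  71  65  60  49
   43  63  66  62  61  60  59  59]
 [ 96 100 100  94  40  39  53  42  33  30  28  36  72  70  67  66  59  53
   55  68  63  61  59  58  61  69]
 [ 97 101 101  97  93  82  48  50  39  32  35  60  71  69  66  65  60  62
   68  64  63  62  61  69  96 110]
 [109 100 107  95  97 101 101  85  80  49  47  52  62  67  63  65  66  68
   65  65  62  66  97 114 112 112]]
-150 [[283.7, 276.1], [283.8, 270.9]]
-140 [[284.6, 276.9], [284.7, 271.7]]
-130 [[285.6, 277.5], [285.7, 272.3]]
-120 [[286.8, 278.0], [286.9, 272.8]]
-110 [[288.0, 278.3], [288.2, 273.2]]
-100 [[289.4, 278.5], [289.5, 273.3]]
-90 [[290.7, 278.5], [290.8, 273.3]]
[289.79429647 272.79570341] [289.92590395 267.64661458]
```

The key is at about -115.5°, and the side and wrist views agree. The keyway is at about -86°. Now for the grasp.

Run:
```python
from h import *
rel([529.7,-309.8,190],-30);rel([529.7,-309.8,89],-30,np.array([529.7,-309.8,190]),vert(-30))
```

```text
rel [-0.444, 0.1818, 0.3189, -0.0004, -0.0008, 0.0027]
rel [0.0, 0.0, 0.3367, 0.0, 0.0, 0.0]
```

{"api": "jog_arm", "payload": {"steps": [[-0.444,0.182,0.16,0,-0.001,0.003],[-0.444,0.182,0.2,0,-0.001,0.003],[-0.444,0.182,0.319,0,-0.001,0.003],[-0.444,0.182,0.319,0,-0.001,0.003],[-0.444,0.182,0.319,0,-0.001,0.003],[-0.444,0.182,0.319,0,-0.001,0.003],[-0.444,0.182,0.319,0,-0.001,0.003]]}}

```text
t: 3.6
eef_pos: [530.0, -311.4, 192.1]
orientation: [0.001, 0.867, 0.499, 0.0]
force: [0.5, -0.2, 1.2]
gripper_width: 85.5
finger_force: 0.0
```

Run:
```python
from h import *
rel([529.7,-309.8,89],-30); print(pose()[0]['force'])
```

```text
rel [0.0046, -0.0044, 0.3436, 0.0007, 0.0003, -0.0007]
[ 0.48527266 -0.20688068  1.22565222]
```

{"api": "jog_arm", "payload": {"steps": [[0.004,-0.004,0.1,0,0,0],[0.004,-0.004,0.2,0,0,0],[0.004,-0.004,0.28,0,0,0],[0.004,-0.004,0.342,0,0,0],[0.004,-0.004,0.342,0,0,0],[0.004,-0.004,0.342,0,0,0]]}}

```text
t: 4.2
eef_pos: [528.5, -311.8, 89.6]
orientation: [0.002, 0.867, 0.498, -0.0]
force: [0.1, -1.0, 0.4]
gripper_width: 84.8
finger_force: 0.0
```

{"api": "jog_arm", "payload": {"steps": [[0,0,0,0,0,0],[0,0,0,0,0,0],[0,0,0,0,0,0],[0,0,0,0,0,0],[0,0,0,0,0,0],[0,0,0,0,0,0],[0,0,0,0,0,0],[0,0,0,0,0,0]], "grip": 0, "squeeze": 90}}

```text
t: 5.0
eef_pos: [527.3, -313.1, 89.0]
orientation: [0.001, 0.868, 0.497, -0.001]
force: [-0.8, 0.3, 5.1]
gripper_width: 23.3
finger_force: 88.0
```

Run:
```python
from h import *
o,p,R=pose();print(p,az(R),o['force'],o['gripper_width'],o['finger_force'])
rel([p[0],p[1],220],az(R))
```

```text
[ 527.3169642  -313.11653762   88.98898051] -30.41938854543785 [-0.82028078  0.26951415  5.09665147] 23.303982528510698 87.99490034580231
rel [-0.0013, 0.0007, -0.4367, 0.0005, 0.001, -0.0]
```

{"api": "jog_arm", "payload": {"steps": [[0,0,-0.05,0,0,0],[0,0,-0.13,0,0,0],[0,0,-0.25,0,0,0],[0,0,-0.37,0,0,0],[0,0,-0.435,0,0,0],[0,0,-0.435,0,0,0],[0,0,-0.435,0,0,0],[0,0,-0.435,0,0,0]]}}

```text
t: 5.8
eef_pos: [525.8, -311.1, 216.5]
orientation: [-0.001, 0.868, 0.497, -0.002]
force: [0.7, 0.6, -4.1]
gripper_width: 23.1
finger_force: 88.9
```

Run:
```python
from h import *
o,p,R=pose();print(p,az(R),o['force'],o['gripper_width'],o['finger_force'],o['joint_positions'].round(2))
for n in('top','side'):
    im=grab(n)
im=load('side');cv2.imwrite('pics/s2.png',cv2.resize(im['frame'][130:300,190:390,::-1],None,fx=3.5,fy=3.5,interpolation=cv2.INTER_CUBIC))
rel([545,-97,220],az(R)+29.5)
```

```text
[ 525.83875527 -311.14442648  216.48265059] -30.41165077774227 [ 0.67820447  0.55080034 -4.1132456 ] 23.121705334654383 88.89761745929718 [ 0.21  0.61  0.49  1.57 -0.31  1.05  0.25]
rel [0.6485, -0.3079, -0.0117, -0.0016, 0.0007, -0.1639]
```

View pics/s2.png

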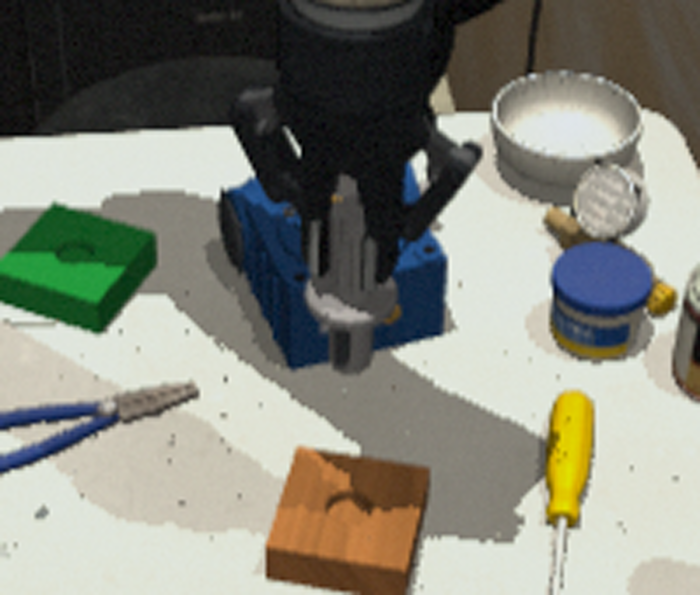

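The shaft is lifted clear of the block and upright in the gripper, with its key visible on the left front at about (340,345). I'll fit the axis in hand.

```bash
cat >> h.py <<'E'
from scipy.optimize import least_squares
def axisfit(P,c0,zlo,zhi,r,zr):
    Q=P.reshape(-1,3); Q=Q[np.isfinite(Q[:,2])]
    d=np.hypot(Q[:,0]-c0[0],Q[:,1]-c0[1]); Q=Q[(Q[:,2]>zlo)&(Q[:,2]<zhi)&(d<r+6)&(d>r-6)]
    f=lambda q:np.hypot(Q[:,0]-q[0]-q[2]*(Q[:,2]-zr),Q[:,1]-q[1]-q[3]*(Q[:,2]-zr))-r
    s=least_squares(f,[c0[0],c0[1],0,0],loss='soft_l1',f_scale=1.); return s.x,len(Q)
E
python3 - <<'E'
from h import *
o,p,R=pose();print(p,az(R))
im=load('side');P=cloud(im);Q=P.reshape(-1,3)
c0=(528,-309)
m=(abs(Q[:,0]-c0[0])<30)&(abs(Q[:,1]-c0[1])<32)&(Q[:,2]>130)&(Q[:,2]<208)
print('n',m.sum())
h=Q[m]
for z in range(140,208,4):
    k=h[(h[:,2]>=z)&(h[:,2]<z+4)]
    if len(k): print(z,len(k),'x',k[:,0].min().round(1),k[:,0].max().round(1),'ymin',np.sort(k[:,1])[:2].round(1),np.median(k[:,1]).round(1))
print(axisfit(P,c0,150,190,12.5,147.5),axisfit(P,c0,195,204,25.5,200))
t=load('top');T=cloud(t).reshape(-1,3);m=(abs(T[:,0]-c0[0])<30)&(abs(T[:,1]-c0[1])<32)&(T[:,2]>195)&(T[:,2]<210);print('top collar',m.sum(),T[m].min(0) if m.any() else 0,T[m].max(0) if m.any() else 0)
g=im['frame'].mean(2).astype(int);K=im['mtx'];c=im['R']@np.array([528,-309,165])+im['t'];u,v=(K@c/c[2])[:2];print(u,v,g[int(v)-6:int(v)+10:2,int(u)-11:int(u)+12])
E
```

```text
[ 526.13666362 -311.55206612  216.7192558 ] -30.41592478376141
n 426
148 4 x 519.6 532.9 ymin [-318.8 -317.6] -317.1
152 21 x 515.5 537.4 ymin [-322.2 -321.8] -318.0
156 13 x 515.8 539.7 ymin [-322.2 -320.5] -319.0
160 16 x 515.8 539.7 ymin [-322.4 -322.4] -318.4
164 21 x 515.9 539.5 ymin [-325.  -323.2] -319.3
168 22 x 515.6 539.1 ymin [-324.3 -323.3] -319.2
172 13 x 515.7 539.2 ymin [-325.3 -323.3] -319.4
176 25 x 515.5 539.1 ymin [-323.9 -323.1] -319.8
180 12 x 517.0 532.1 ymin [-326.2 -322.5] -321.0
184 4 x 518.2 523.8 ymin [-323.  -322.3] -322.1
192 7 x 503.7 542.5 ymin [-332.1 -330.9] -328.9
196 37 x 502.2 548.9 ymin [-334.8 -333.5] -329.7
200 172 x 502.4 552.6 ymin [-334.1 -333.9] -319.4
204 59 x 504.0 548.9 ymin [-331.9 -331.9] -318.9
(array([ 5.27769526e+02, -3.06845904e+02, -8.83082039e-02, -8.52488561e-02]), 150) (array([ 5.27709080e+02, -3.06575556e+02,  1.39518756e-01,  1.04890097e-01]), 144)
top collar 0 0 0
290.1313941373075 227.06395322122543 [[ 36  61  67  75  92 114 125 134 138 148 160 160 146 143 141 130 116  91
   70  68  66  65  59]
 [ 39  40  66  92  95  70  69  73  74  72  86  79  79  81  75  74  70  55
   47  43  38  35  38]
 [ 40  38  49  54  52  59  46  31  32  33  33  65  74  74  74  65  60  46
   33  34  30  38  39]
 [ 31  35  36  31  38  58  46  36  32  29  31  65  75  74  69  69  62  43
   40  33  34  34  33]
 [ 39  37  36  36  39  58  50  33  30  36  33  66  74  74  71  69  61  44
   37  49  70  75 104]
 [ 37  36  34  43  43  59  49  35  34  34  34  71  74  75  74  66  68  86
  122 125 126 125 134]
 [ 38  38  58  68  69  81  55  34  37  37  55  73  76  73  71  65  72 121
  126 127 128 127 126]
 [119 126 127 123 126 122  85  71  62  66  74  77  70  74  74 102 117 127
  125 125 127 126 126]]
```

Run:
```python
from h import *
rel([549.8,-96,218],-0.9)
```

```text
rel [0.6595, -0.2958, -0.0052, -0.0016, 0.0007, -0.164]
```

{"api": "jog_arm", "payload": {"steps": [[0.1,-0.05,-0.005,-0.0016,0,-0.03],[0.22,-0.1,-0.005,-0.0016,0,-0.06],[0.34,-0.15,-0.005,-0.0016,0,-0.09],[0.46,-0.2,-0.005,-0.0016,0,-0.12],[0.56,-0.25,-0.005,-0.0016,0,-0.15],[0.63,-0.28,-0.005,-0.0016,0,-0.164],[0.66,-0.296,-0.005,-0.0016,0,-0.164],[0.66,-0.296,-0.005,-0.0016,0,-0.164],[0.66,-0.296,-0.005,-0.0016,0,-0.164],[0.66,-0.296,-0.005,-0.0016,0,-0.164]]}}

```text
t: 6.9
eef_pos: [550.3, -99.2, 219.6]
orientation: [0.003, 0.714, 0.7, -0.001]
force: [-0.3, -0.4, -2.5]
gripper_width: 23.3
finger_force: 88.9
```

Run:
```python
from h import *
o,p,R=pose();print(p,az(R),o['force'],R.as_matrix()[:,2].round(4),o['joint_positions'].round(2))
im=grab('side');P=cloud(im);Q=P.reshape(-1,3)
c0=(550,-93.5)
h=Q[(abs(Q[:,0]-c0[0])<29)&(abs(Q[:,1]-c0[1])<32)&(Q[:,2]>85)&(Q[:,2]<208)]
for z in range(106,208,4):
    k=h[(h[:,2]>=z)&(h[:,2]<z+4)]
    if len(k): print(z,len(k),'x',np.sort(k[:,0])[[0,-1]].round(1),k[:,0].min()/2+k[:,0].max()/2,'ymin',np.sort(k[:,1])[:2].round(1))
w=grab('wrist')
a=cv2.resize(im['frame'][130:230,220:360,::-1],(560,400),interpolation=cv2.INTER_CUBIC)
b=cv2.resize(w['frame'][...,::-1],(240,180));a=cv2.copyMakeBorder(a,0,0,0,240,0);a[:180,560:]=b
cv2.imwrite('pics/s3.png',a)
```

```text
[550.2771244  -99.2376958  219.55224379] -1.1289514335466333 [-0.33846889 -0.42225595 -2.53079102] [ 0.0029 -0.0059 -1.    ] [-0.1   0.5   0.36  1.72 -0.21  0.95  0.32]
106 81 x [522.9 573.9] 548.3926503285411 ymin [-122.4 -121.3]
110 90 x [522.9 574.4] 548.6409583493667 ymin [-122.8 -121.9]
114 78 x [523.5 575.5] 549.540069607016 ymin [-121.9 -121.8]
118 2 x [525.2 546.3] 535.7477126380561 ymin [-98.1 -77.4]
150 3 x [543.2 554.1] 548.6823756438299 ymin [-105.9 -104.7]
154 12 x [538.8 559.1] 548.9550307557172 ymin [-109.3 -108.3]
158 16 x [538.6 561.7] 550.1569779782317 ymin [-108.8 -108.8]
162 12 x [538.7 561.9] 550.295360275053 ymin [-110.9 -108. ]
166 18 x [538.5 561.8] 550.1077491145792 ymin [-113.9 -112.5]
170 12 x [538.3 561.7] 550.022145362135 ymin [-112.5 -109.7]
174 19 x [538.5 561.6] 550.0262339869815 ymin [-115.8 -114. ]
178 17 x [538.5 558.6] 548.5722586655522 ymin [-112.7 -111.4]
182 16 x [538.3 561.1] 549.6587264136523 ymin [-111.8 -111.4]
186 11 x [540.4 557.9] 549.1416686957295 ymin [-114.  -113.1]
190 5 x [548.  552.7] 550.3441624196762 ymin [-114.2 -112.3]
194 2 x [545.9 561. ] 553.4628014041534 ymin [-115.5 -112.5]
198 20 x [524.8 573.8] 549.2819701538576 ymin [-121.9 -120.7]
202 63 x [524.9 574.4] 549.6601583762811 ymin [-121.9 -121. ]
206 86 x [525.1 573. ] 549.0491936937017 ymin [-121.  -120.5]
```

View pics/s3.png

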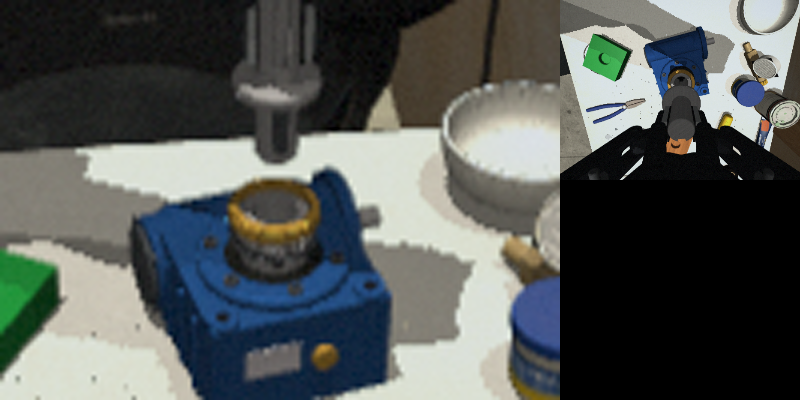

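The shaft is above the hub, about 2 mm short in y, with its key facing the camera. I'll correct the offset and tilt, then descend to just above key contact.

Run:
```python
from h import *
rel([550,-97.0,172],-0.9)
```

```text
rel [0.0061, -0.002, 0.1586, 0.001, 0.0016, -0.001]
```

{"api": "jog_arm", "payload": {"steps": [[0.006,-0.001,0.01,0.001,0.0016,-0.001],[0.006,-0.001,0.05,0.001,0.0016,-0.001],[0.006,-0.001,0.09,0.001,0.0016,-0.001],[0.006,-0.001,0.12,0.001,0.0016,-0.001],[0.006,-0.001,0.14,0.001,0.0016,-0.001],[0.006,-0.001,0.155,0.001,0.0016,-0.001],[0.006,-0.001,0.155,0.001,0.0016,-0.001],[0.006,-0.001,0.155,0.001,0.0016,-0.001]]}}

```text
t: 7.8
eef_pos: [550.4, -95.8, 173.0]
orientation: [-0.0, 0.712, 0.703, -0.0]
force: [-1.3, -1.9, -3.1]
gripper_width: 22.8
finger_force: 88.8
```

Run:
```python
from h import *
o,p,R=pose();print(o['t'],p,az(R),o['force'],o['moment'],R.as_matrix()[:,2].round(4))
rel([550,-97.0,165],-0.9)
```

```text
7.8 [550.39025878 -95.77832629 173.01321477] -0.7414504197131683 [-1.25789204 -1.89510598 -3.12610524] [-0.54768734  0.10343247 -0.04636888] [-2.e-04 -0.e+00 -1.e+00]
rel [-0.0041, -0.0012, 0.0267, -0.0001, 0.0, 0.0009]
```

{"api": "jog_arm", "payload": {"steps": [[0,0,0.007,0,0,0],[0,0,0.014,0,0,0],[0,0,0.021,0,0,0],[0,0,0.027,0,0,0],[0,0,0.027,0,0,0],[0,0,0.027,0,0,0]]}}

```text
t: 8.4
eef_pos: [550.5, -95.6, 164.8]
orientation: [-0.0, 0.712, 0.703, 0.0]
force: [-0.6, -2.4, -3.1]
gripper_width: 22.9
finger_force: 89.0
```

{"api": "jog_arm", "payload": {"steps": [[0,0,0.007,0,0,0],[0,0,0.014,0,0,0],[0,0,0.02,0,0,0],[0,0,0.02,0,0,0],[0,0,0.02,0,0,0]]}}

```text
t: 8.9
eef_pos: [550.6, -95.5, 158.8]
orientation: [-0.0, 0.712, 0.703, 0.0]
force: [-1.4, -4.3, -2.8]
gripper_width: 22.9
finger_force: 89.0
```

The key has slipped into the keyway with almost no force. I'll continue down, easing slightly towards -y.

{"api": "jog_arm", "payload": {"steps": [[-0.002,0,0.01,0,0,0],[-0.002,0,0.02,0,0,0],[-0.002,0,0.03,0,0,0],[-0.002,0,0.04,0,0,0],[-0.002,0,0.05,0,0,0],[-0.002,0,0.06,0,0,0],[-0.002,0,0.066,0,0,0],[-0.002,0,0.066,0,0,0],[-0.002,0,0.066,0,0,0]]}}

```text
t: 9.8
eef_pos: [550.5, -95.6, 138.7]
orientation: [-0.0, 0.711, 0.703, 0.0]
force: [1.2, -4.8, -4.7]
gripper_width: 23.2
finger_force: 88.8
```

Run:
```python
from h import *
o,p,R=pose();print(o['t'],p,az(R),o['force'],o['moment'],R.as_matrix()[:,2].round(4))
```

```text
9.8 [550.52704028 -95.60094829 138.71706704] -0.7120939815931767 [ 1.16579158 -4.76474967 -4.72351728] [-1.25516787  0.00532694  0.00647654] [-1.e-04  8.e-04 -1.e+00]
```

{"api": "jog_arm", "payload": {"steps": [[-0.002,0,0.007,0,0,0],[-0.002,0,0.012,0,0,0],[-0.002,0,0.017,0,0,0],[-0.002,0,0.022,0,0,0],[-0.002,0,0.027,0,0,0],[-0.002,0,0.027,0,0,0],[-0.002,0,0.027,0,0,0]], "squeeze": 110}}

```text
t: 10.5
eef_pos: [550.7, -96.0, 132.6]
orientation: [-0.0, 0.711, 0.703, 0.001]
force: [-3.4, -3.0, 8.6]
gripper_width: 22.8
finger_force: 108.6
```

{"api": "jog_arm", "payload": {"steps": [[0,0,0.004,0,0,0],[0,0,0.007,0,0,0],[0,0,0.01,0,0,0],[0,0,0.01,0,0,0],[0,0,0.01,0,0,0]]}}

```text
t: 11.0
eef_pos: [550.7, -96.0, 131.0]
orientation: [-0.0, 0.711, 0.703, 0.001]
force: [-5.0, -2.5, 16.1]
gripper_width: 22.8
finger_force: 109.3
```

{"api": "jog_arm", "payload": {"steps": [[0,0,0.004,0,0,0],[0,0,0.008,0,0,0],[0,0,0.008,0,0,0],[0,0,0.008,0,0,0]]}}

```text
t: 11.4
eef_pos: [550.8, -95.9, 130.9]
orientation: [-0.0, 0.711, 0.703, 0.002]
force: [-9.7, -0.8, 29.4]
gripper_width: 22.7
finger_force: 110.6
```

Run:
```python
from h import *
o,p,R=pose();print(o['t'],p,az(R),o['force'],o['moment'],R.as_matrix()[:,2].round(4))
im=grab('side');P=cloud(im);Q=P.reshape(-1,3)
h=Q[(abs(Q[:,0]-550)<29)&(abs(Q[:,1]+94)<32)&(Q[:,2]>75)&(Q[:,2]<140)]
print(np.histogram(h[:,2],np.arange(84,140,2)))
cv2.imwrite('pics/s4.png',cv2.resize(im['frame'][140:240,220:360,::-1],(784,560),interpolation=cv2.INTER_CUBIC))
```

```text
11.4 [550.77579864 -95.94104386 130.86645647] -0.6908276652759436 [-9.66336837 -0.83001805 29.39804149] [-0.38873559  2.35438444  0.09287679] [ 0.0024  0.0033 -1.    ]
(array([ 9,  4,  1, 11, 21, 18,  7,  1,  9, 13, 15, 18, 29, 21, 12, 21, 63,
       53, 15,  8,  6, 11,  6,  6, 10,  9, 16]), array([ 84,  86,  88,  90,  92,  94,  96,  98, 100, 102, 104, 106, 108,
       110, 112, 114, 116, 118, 120, 122, 124, 126, 128, 130, 132, 134,
       136, 138]))
```

View pics/s4.png

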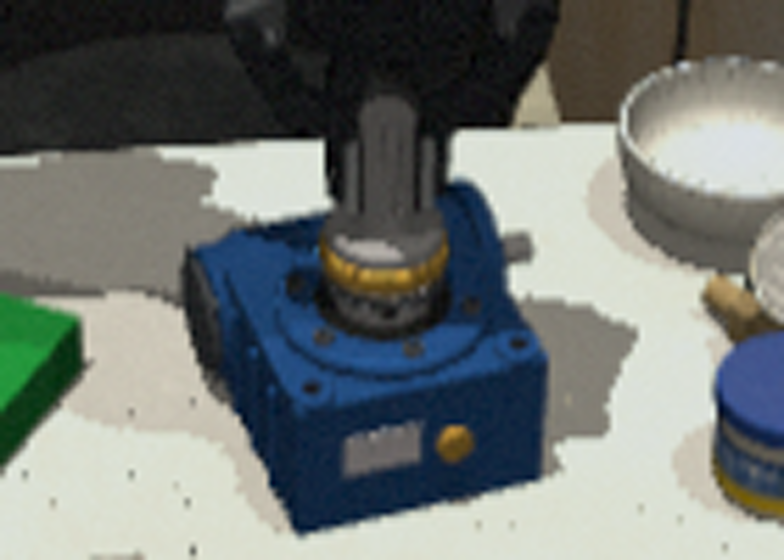

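The collar top reads about 118 mm (110 + 8), the ring is pressed down, and force rises with no further travel, so the shaft is home. I'll ease the side load and check that it holds.

{"api": "jog_arm", "payload": {"steps": [[0,-0.002,0,0,0,0],[0,-0.002,0,0,0,0],[0,-0.002,0,0,0,0],[0,-0.002,0,0,0,0],[0,-0.002,0,0,0,0],[0,-0.002,0,0,0,0],[0,-0.002,0,0,0,0],[0,-0.002,0,0,0,0],[0,-0.002,0,0,0,0],[0,-0.002,0,0,0,0]]}}

```text
t: 12.45
eef_pos: [550.8, -95.9, 130.9]
orientation: [0.0, 0.711, 0.703, 0.002]
force: [-8.3, -1.3, 28.5]
gripper_width: 22.6
finger_force: 110.5
```

It is stable at 28 N and at full depth.

```bash
python3 -c "
from workcell import robot
print(robot.hand_in())"
```

```text
the job is handed in; nothing more can be done
None
```

The job is handed in at about 12.5 s: the key is in the keyway and the collar is home on the hub face with the seal ring squeezed down. The arm is still gripping the shaft and pressing with about 28 N, and it never went near the pliers, screwdriver or tub.

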